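# Clip the retaining plate into the glass holder

## Task

The trolley is about to be rolled away: close the open end of the stainless glass holder by lifting the brown plywood retaining plate out of its stand and sliding its two ears down into the slots, past the spring clips, until it sits flat and fully home on the stop bar. Push only as hard as the clips need, without forcing it, then let go; leave the glasses and the other things on the trolley as they are.

Things in the scene. Friction and masses are not known exactly. Their poses are not given: they have to be found in the camera images.
- plate: Retaining plate of brown plywood, loose, 0.13-0.21 kg, upright (z up) in the stand at the start. Origin: centre of its underside. Panel 10 mm thick (x), 116 mm wide (y), 65 mm high. An ear on each side, 10 mm thick, 14 mm long (144 mm over both ears), from 12 to 40 mm above the underside. Front and back are alike: it may go in either way round.
- grip_tab (a point): Middle of the top edge of the plate's grip tab, 110 mm above the plate's underside. The tab is 10 mm thick (plate's x), 36 mm wide (plate's y), and rises from the middle of the panel's top, 45 mm high.
- holder: Fixed stainless glass holder: tray 200 mm (x) by 166 mm (y), 4 mm thick, wire rail 50 mm high on three sides, four glasses in it. Origin: centre of its underside, z up. Its +x end is open and has two slotted posts. In place, the plate stands upright across that end, its y axis along the holder's y, its underside's centre at x = 85 mm, y = 0 in this frame, on the stop bar (see sill).
- slot_left (a point): Mouth of the slot on the holder's +y side, 87 mm above its underside, 85 mm ahead and 65 mm to the side of its origin; axes as the holder's. Open above; lips flare up to 97 mm and lead in an ear up to 2 mm off. Rigid rear wall 5 mm behind this point (-x), rigid end wall 8.8 mm outwards (1.8 mm beyond the ear). Opposite the rear wall, a spring clip with its face 3 mm ahead (+x).
- slot_right (a point): Mouth of the slot on the -y side, its mirror image. Each clip yields up to 3 mm and presses the ear on the rear wall with about 4 N. Ears meet the clips when the plate's underside is about 80 mm above the holder's, and are fully between them below 65 mm. From there the clips' friction, about 3 to 10 N in all, must be pushed against all the way: the plate does not sink by itself.
- sill: Fixed strip on the tray, 120 mm (y) by 26 mm (x), origin at the middle of its underside, 4 mm above the holder's. It carries a level stop bar, 100 by 14 mm, topped with rubber that gives 1.5 mm at about 8 N and is then rigid; the plate must rest on it. Its top is set by screws 17 to 42 mm above the holder's underside; this pose does not tell where: feel it. Over 22 N on it is forcing.
- stand: Fixed dark wooden stand, 80 mm (x) by 104 mm (y), 34 mm high, origin at the centre of its underside. Open-topped groove along its y axis, 12.4 mm wide, 90 mm long, floor 8 mm above the table: the plate stands in it, y along the stand's y, ears beyond the groove's ends. The plate lifts straight up.
- glass0: Blue drinking glass, 62 mm across, 88 mm high, standing in the holder away from the open end; origin at the centre of its underside. Must stay where it is.
- glass1: Blue drinking glass, 62 mm across, 88 mm high, standing in the holder away from the open end; origin at the centre of its underside. Must stay where it is.
- glass2: Blue drinking glass, 62 mm across, 88 mm high, standing in the holder near the open end, 31 mm between it and the plate's place; origin at the centre of its underside. Must stay where it is.
- glass3: Blue drinking glass, 62 mm across, 88 mm high, standing in the holder near the open end, 31 mm between it and the plate's place; origin at the centre of its underside. Must stay where it is.
- kettle: White plastic kettle, 160 mm across, 212 mm high, origin at the centre of its underside. Bystander.
- sugar_pot: White porcelain sugar pot with lid, about 90 mm across and 98 mm high, origin at the centre of its underside. Bystander.
- teaspoon: Teaspoon with a wooden handle, 140 mm long, lying on the trolley, origin near its middle. Bystander.
Things that resemble listed ones, but are neither listed nor needed, are in the scene too. What is meant by the plate is not blue, purple or yellow, and is the smaller of those in its own colour.

How it is judged:
By the outcome, as a careful person would: the job done as asked, in the order asked, and still so for the second after the job is handed in, with the robot touching nothing.
It also fails if it takes over 64 s, if anything falls off the work surface, if the arm or the gripper's body presses on something with over 40 N, if the wrist force passes 120 N, or if a joint passes its speed limit or range.

## Robot

A 6-joint arm with a two-finger parallel gripper is mounted at the origin on the work surface. World frame = base frame: x ahead of the robot, y to its left, z up, the work surface at z = 0. Lengths are in mm, angles in rad, forces in N, time in s.
With the tool pointing down it reaches from about 275 to 750 mm from the base axis. Payload 10.2 kg.
Tool frame: the origin (TCP) lies at the very end of the fingers, on their centre line; the grasp point (between the pads) lies 19 mm behind it; z points along the fingers, y is the line along which they close (so a half turn about z gives the same grasp; the last joint's range is limited). The gripper opens to 85 mm and grips with 20 to 120 N. Pads are 22 mm wide; open, the fingers measure 114 mm over their backs; the gripper's body (76 mm by 85 mm) begins 54 mm behind the grasp point. The pads swing forward as they close: fully open they stand 13 mm farther back than shut.
Start: joints at [1.067, 0.313, 1.498, -0, 1.331, -0.223], TCP at [145.503, 504.44, 231.294] pointing down, gripper open.
Joint ranges: [-2.94, 2.94], [-0.97, 2.17], [0.19, 2.56], [-1.23, 4.37], [0.02, 3.11], [-2.88, 2.88]. Speed limits (rad/s): [2.39, 2.39, 3.01, 3.14, 3.14, 3.14].

## Interface

Orientations are given as a 3x3 rotation matrix whose columns are the frame's x, y, z axes.
In Python, from station import * gives the robot as it stands. The module is installed in compiled form; this text tells all that it offers. Calls block until the motion is done:
- move_ptp(position, orientation): joint-space move of the TCP to a pose.
- servo_line(position, orientation=None, feed=150): straight line of the TCP; orientation=None keeps the orientation; feed is the mean speed in mm/s.
- set_joints(angles): joint-space move.
- move_gripper(opening, newtons=None): finger opening in mm; newtons is the grip in N (None keeps the last); returns when the fingers have stopped.
- pause(seconds).
- ik(position, orientation): joint angles nearest the present ones, or None.
- read_state(): the state.
- get_image(name): name is "side" or "top"; returns the picture (420x560x3 uint8, blue, green, red); there is no depth.
- camera_model(name): a dict with "mtx" (3x3 intrinsics, pixels), "k1" (the pictures are not rectified: a ray, as slopes to the right and down, at radius r is drawn at 1 + k1 r^2 times it, then the intrinsics apply), "origin" and "rotation" of the camera in the world. Camera axes: x right, y down, z forward; pixel columns grow to the right and rows downward; lengths in mm; the calibration is good to about 2 mm. A picture is of the moment at which its call begins. camera_model takes no time and is no camera call.
A pose or a line that the arm cannot do raises PlanningError and nothing moves.
- sign_off(): hands the job in; it is judged then, once.
The state is a dict: "t": time; "qpos": joint angles; "qvel": joint speeds; "effort": joint torques, N m; "eef_pos": TCP position; "tool_rot": TCP orientation; "force": force on the tool from outside, world axes, zero at the start; "wrist_torque": the same for the moment, N m; "gripper_width": finger opening in mm; "grasp_force": force on a finger pad.
Only numpy, scipy, OpenCV 4.12 (cv2) and the standard library are available. Lean on these libraries where they do the work, as an engineer would, in place of code of your own. Each camera call takes 0.05 s, during which the arm holds its last target. There are 200 camera calls.

## Working session

There is one attempt and no reset: what is moved stays moved. The work goes in short steps, each a Python script; the robot and the scene stay as the last script left them, time stands still between calls to the robot, and variables do not carry over. Pictures are saved under pics/ and viewed, at most 10 in all, crops included, and the job is handed in when it is done.

```bash
mkdir -p pics; python3 - <<'E'
from station import *
import cv2
for n in("side","top"):
    im=get_image(n); cv2.imwrite(f"pics/{n}0.png",im); c=camera_model(n); print(n,c)
s=read_state();print(s["t"],s["tool_rot"],s["force"])
E
```

```text
side {'mtx': array([[482.72774908,   0.        , 281.19390773],
       [  0.        , 482.72774908, 212.29552617],
       [  0.        ,   0.        ,   1.        ]]), 'k1': -0.02449586491545416, 'origin': array([ 125.26811335, -764.81439006, 1127.58603948]), 'rotation': array([[ 0.87365727, -0.38584146,  0.29639391],
       [-0.48635281, -0.67558504,  0.55411713],
       [-0.01356207, -0.62826047, -0.77788486]])}
top {'mtx': array([[461.29962412,   0.        , 273.51070019],
       [  0.        , 461.29962412, 210.20165347],
       [  0.        ,   0.        ,   1.        ]]), 'k1': -0.06550601926600656, 'origin': array([ 372.33882321,  -41.51097975, 1502.79665848]), 'rotation': array([[ 0.02539283, -0.99361752,  0.10990642],
       [-0.99961883, -0.026429  , -0.00798106],
       [ 0.01083483, -0.10966187, -0.9939099 ]])}
0.1 [[-9.60842215e-01  2.77095587e-01 -5.23609211e-04]
 [ 2.77095993e-01  9.60841701e-01 -1.01769810e-03]
 [ 2.21105913e-04 -1.12293731e-03 -9.99999345e-01]] [ 0.08800843 -0.33990584 -0.28134192]
```

View pics/side0.png

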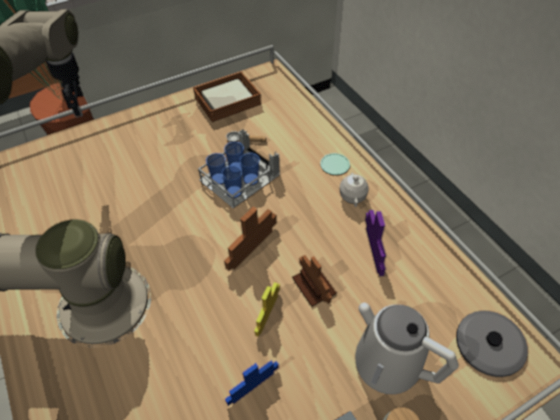

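View pics/top0.png

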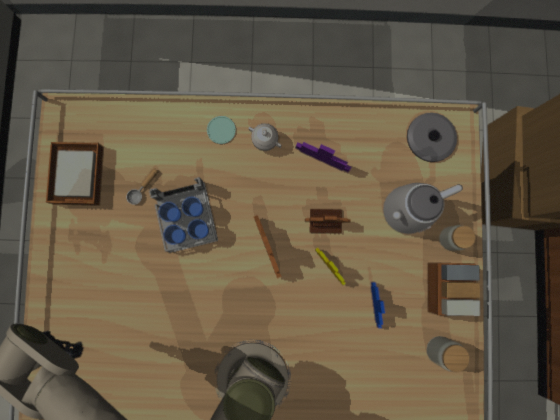

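Candidates in the top view are brown large (267,245), brown small in the dark stand (327,219), purple (323,156), yellow (330,266) and blue (377,303). I choose the small brown one at (327,219). Next I check it and the holder in close crops.

```bash
python3 - <<'E'
import cv2,numpy as np
t=cv2.imread("pics/top0.png");s=cv2.imread("pics/side0.png")
def crop(im,x,y,w,h,f): return cv2.resize(im[y:y+h,x:x+w],None,fx=f,fy=f,interpolation=cv2.INTER_CUBIC)
a=np.hstack([crop(t,120,165,100,100,4),crop(t,290,190,100,100,4)][:2])
cv2.imwrite("pics/tc.png",cv2.convertScaleAbs(np.vstack([a[:, :]]),alpha=1.5))
b=np.hstack([crop(s,190,120,100,100,4),crop(s,270,235,100,100,4)])
cv2.imwrite("pics/sc.png",cv2.convertScaleAbs(b,alpha=1.5))
E
```

```text
(no output)
```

View pics/tc.png

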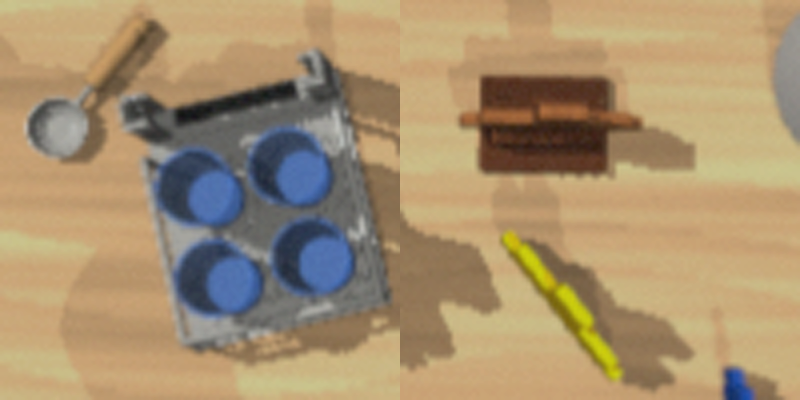

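View pics/sc.png

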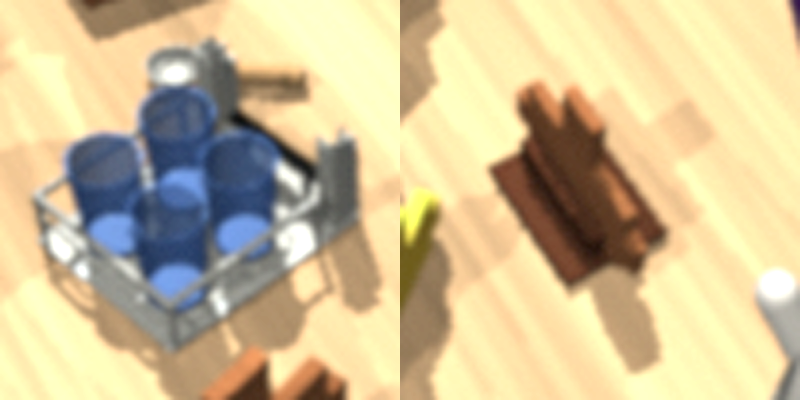

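The crops confirm it: small brown plate with tab in the dark stand (top ~(327,219)). The holder's open end with slotted posts is at top pixels ~(157,194) and ~(199,185), with the black stop bar between. Next I fit poses and overlay the model.

```bash
cat > h.py <<'E'
import numpy as np,cv2
from station import *
from scipy.optimize import least_squares
C={n:camera_model(n) for n in("side","top")}
def proj(n,P):
    c=C[n];q=(np.atleast_2d(P)-c["origin"])@c["rotation"]
    s=q[:,:2]/q[:,2:];s=s*(1+c["k1"]*(s**2).sum(1,keepdims=True))
    return s@c["mtx"][:2,:2].T+c["mtx"][:2,2]
def place(p,P):
    c,s=np.cos(p[2]),np.sin(p[2]);P=np.atleast_2d(np.array(P,float))
    return np.c_[P[:,0]*c-P[:,1]*s+p[0],P[:,0]*s+P[:,1]*c+p[1],P[:,2]]
def fit(obs,p0):
    f=lambda p:np.concatenate([proj(n,place(p,P))[0]-u for n,P,u in obs])
    r=least_squares(f,p0,loss="soft_l1");return r.x,f(r.x).reshape(-1,2)
def boxes(n,im,p,bs,k,x0,y0,col):
    for (a,b) in bs:
        V=np.array([[i,j,l] for i in(a[0],b[0]) for j in(a[1],b[1]) for l in(a[2],b[2])])
        q=(proj(n,place(p,V))-[x0,y0]+.5)*k-.5
        for i in range(8):
            for m in(1,2,4):
                if not i&m: cv2.line(im,tuple(map(int,q[i].round())),tuple(map(int,q[i|m].round())),col,1)
def crop(im,x,y,w,h,k):return cv2.convertScaleAbs(cv2.resize(im[y:y+h,x:x+w],None,fx=k,fy=k,interpolation=cv2.INTER_CUBIC),alpha=1.4)
SLOT=[((80,60,60),(88,73.8,97)),((80,-73.8,60),(88,-60,97))]
TRAY=[((-100,-83,0),(100,83,4))]
PLATE=[((-5,-58,0),(5,58,65)),((-5,-72,12),(5,72,40)),((-5,-18,65),(5,18,110))]
E
python3 - <<'E'
from h import *
T=lambda x,y:np.array([120+x/4,165+y/4]);S=lambda x,y:np.array([190+x/4,120+y/4])
hp,r=fit([("side",(-100,-83,0),S(175,348)),("side",(-100,83,0),S(45,240)),("side",(100,-83,0),S(357,220)),
 ("top",(84,66,97),T(145,115)),("top",(84,-66,97),T(317,75)),("side",(84,66,97),S(212,45)),("side",(84,-66,97),S(338,140)),
 ("top",(-100,-83,0),T(388,302))],[400,250,.2])
print(hp,r.round(1).tolist())
T=lambda x,y:np.array([290+(x-400)/4,190+y/4]);S=lambda x,y:np.array([270+(x-400)/4,235+y/4])
pp,r2=fit([("top",(0,72,48),T(460,120)),("top",(0,-72,48),T(641,122)),("top",(0,18,118),T(541,112)),("top",(0,-18,118),T(588,112)),
 ("side",(0,18,118),S(535,92)),("side",(0,-18,118),S(588,97)),("top",(40,52,34),T(480,77)),("top",(-40,52,34),T(480,171)),("top",(-40,-52,34),T(607,171)),("top",(40,-52,34),T(607,77)),
 ("side",(-40,52,34),S(490,168)),("side",(-40,-52,34),S(572,294))],[380,-150,0])
print(pp,r2.round(1).tolist())
t=cv2.imread("pics/top0.png");s=cv2.imread("pics/side0.png")
A=crop(t,143,165,80,90,5);boxes("top",A,hp,SLOT+TRAY,5,143,165,(0,255,255))
B=crop(s,195,125,100,90,4);B=cv2.copyMakeBorder(B,0,90,0,0,cv2.BORDER_CONSTANT);boxes("side",B,hp,SLOT+TRAY,4,195,125,(0,255,255))
cv2.imwrite("pics/ov1.png",np.hstack([A,B[:450]]))
st=[((-40,-52,0),(40,52,34))]; pl=[(np.add(a,(0,0,8)),np.add(b,(0,0,8))) for a,b in PLATE]
A=crop(t,295,195,70,60,5);boxes("top",A,pp,st,5,295,195,(0,255,0));boxes("top",A,pp,pl,5,295,195,(0,255,255))
B=crop(s,285,245,60,60,5);boxes("side",B,pp,st,5,285,245,(0,255,0));boxes("side",B,pp,pl,5,285,245,(0,255,255))
cv2.imwrite("pics/ov2.png",np.hstack([A,B]))
E
```

```text
[5.09862395e+02 2.27126775e+02 2.51590444e-01] [[-1.0, 2.1], [-1.9, 0.2], [1.5, 0.4], [-0.6, -1.8], [-1.8, -1.3], [1.4, 1.2], [-1.9, -1.7], [1.8, 0.3]]
[ 504.8374769  -225.40421431   25.17639934] [[-0.1, 0.9], [-0.1, -0.4], [-0.7, 0.6], [-0.6, 0.4], [6.9, -1.1], [1.8, 8.0], [0.5, -0.5], [1.1, 0.9], [1.8, 0.3], [1.0, -1.0], [-2.7, -4.8], [-1.3, -6.6]]
```

View pics/ov1.png

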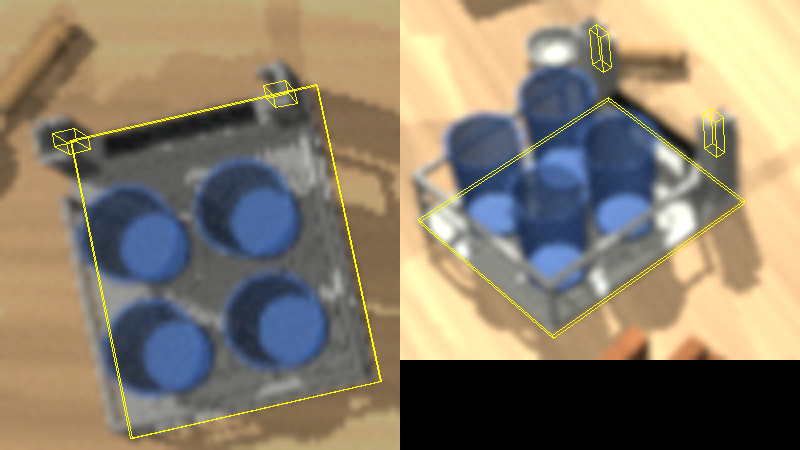

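View pics/ov2.png

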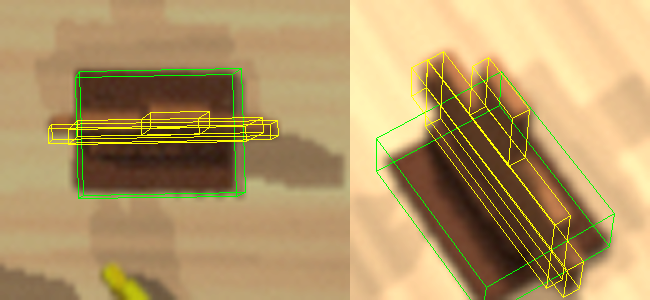

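The overlay shows the plate's side-view points were wrongly assigned and the holder fit is good to only ~5 mm. One composite of large zooms (posts, plate, both views) should refine this.

```bash
python3 - <<'E'
from h import *
im={n:np.mean([get_image(n).astype(float) for _ in range(6)],0).astype(np.uint8) for n in C}
for n in im: cv2.imwrite(f"pics/avg_{n}.png",im[n])
def pan(n,x,y,w,h,k):
    A=cv2.convertScaleAbs(cv2.resize(im[n][y:y+h,x:x+w],None,fx=k,fy=k,interpolation=cv2.INTER_CUBIC),alpha=1.3)
    A=A[:300,:266];A=cv2.copyMakeBorder(A,0,300-A.shape[0],0,266-A.shape[1],cv2.BORDER_CONSTANT)
    for v in range(x,x+w):
        if v%5==0:
            c=int((v-x+.5)*k);cv2.line(A,(c,0),(c,6),(0,0,255),1);
            if v%10==0:cv2.putText(A,str(v),(c-10,16),0,.35,(0,0,255),1)
    for v in range(y,y+h):
        if v%5==0:
            c=int((v-y+.5)*k);cv2.line(A,(0,c),(6,c),(0,0,255),1)
            if v%10==0:cv2.putText(A,str(v),(8,c+4),0,.35,(0,0,255),1)
    return A
r1=np.hstack([pan("top",146,181,22,25,12),pan("top",190,173,22,25,12),pan("top",300,195,54,50,5)])
r2=np.hstack([pan("side",232,125,22,30,10),pan("side",260,147,26,30,10),pan("side",290,248,53,60,5)])
cv2.imwrite("pics/comp.png",np.vstack([r1,r2]))
# top-only plate fit
T=lambda x,y:np.array([290+(x-400)/4,190+y/4])
pp,r=fit([("top",(0,72,48),T(460,120)),("top",(0,-72,48),T(641,122)),("top",(0,18,118),T(541,107)),("top",(0,-18,118),T(588,107))],[500,-225,0.04]);print(pp,r.round(1).tolist())
for P in [(0,18,118),(0,-18,118),(0,72,48),(0,-72,48),(0,58,73),(0,-58,73),(-40,52,34),(-40,-52,34),(40,-52,34)]:print(P,proj("side",place(pp,P))[0].round(1))
E
```

```text
[ 5.08082389e+02 -2.26534297e+02  1.59154478e-02] [[0.3, -0.7], [0.2, -0.8], [-0.3, 0.6], [-0.2, 0.7]]
(0, 18, 118) [312.1 256.6]
(0, -18, 118) [319.9 267.2]
(0, 72, 48) [300.4 256.7]
(0, -72, 48) [330.3 297.9]
(0, 58, 73) [303.3 255.2]
(0, -58, 73) [327.8 288.7]
(-40, 52, 34) [291.3 271.4]
(-40, -52, 34) [312.3 301.7]
(40, -52, 34) [338.5 287.6]
```

View pics/comp.png

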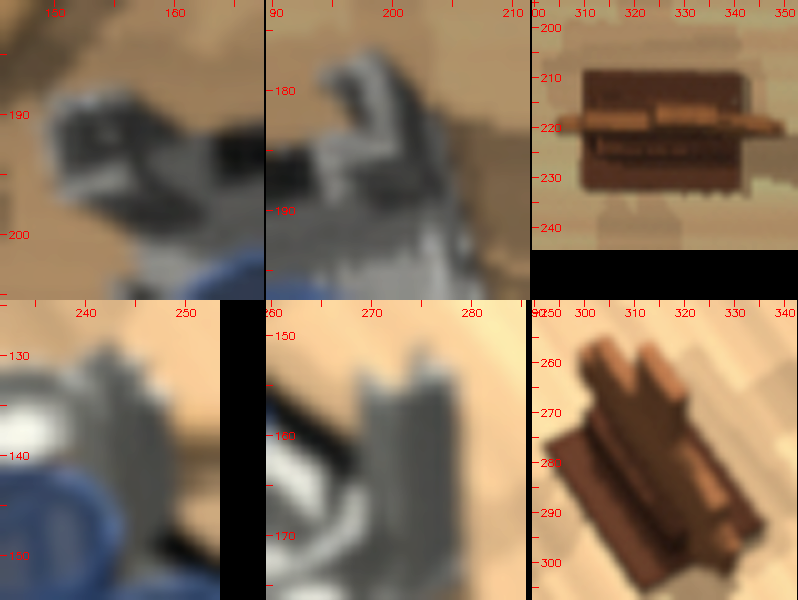

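Plate (tab top at side (311.5,256.5)–(320.5,268), top (330.5,216.3)) agrees with the top-only fit: about (508,-226.5), upright. The C-shaped posts are clear in the top view: slot mid-lines ~(153.8,192) and (197,181.2). Next I fit the holder, grasp and lift.

```bash
cat >> h.py <<'E'
def R(yaw):   # tool down, fingers closing along plate x
    y=np.array([np.cos(yaw),np.sin(yaw),0]);z=np.array([0,0,-1.]);return np.c_[np.cross(y,z),y,z]
def st(m=""):
    s=read_state();print(m,"t%.1f"%s["t"],s["eef_pos"].round(1) if hasattr(s["eef_pos"],"round") else s["eef_pos"],"F",np.round(s["force"],1),"M",np.round(s["wrist_torque"],2),"w%.1f g%.0f"%(s["gripper_width"],np.max(s["grasp_force"])));return s
E
python3 - <<'E'
from h import *
hp,r=fit([("top",(85,68,97),(153.75,191.95)),("top",(85,-68,97),(197,181.2))],[510,227,.25]);print("holder",hp,r.round(2).tolist())
print("side pred posts",proj("side",place(hp,[(85,68,97),(85,-68,97),(85,0,97)])).round(1).tolist(), "obs mid 258.1,142.5")
pp,r=fit([("top",(0,72,48),(305.2,219.7)),("top",(0,-72,48),(350,220.3)),("top",(0,0,118),(330.5,216.5)),("side",(0,18,118),(311.5,256.8)),("side",(0,-18,118),(320.5,268))],[508,-226,0.02]);print("plate",pp,r.round(2).tolist())
np.savez("p.npz",hp=hp,pp=pp)
for o in(0,np.pi):
    print(o,ik([pp[0],pp[1],82],R(pp[2]+o)),ik([*place(hp,(85,0,0))[0,:2],200],R(hp[2]+o)))
E
```

```text
holder [5.11235981e+02 2.28934598e+02 2.72940961e-01] [[0.21, -0.05], [-0.21, 0.05]]
side pred posts [[243.6, 131.5], [273.4, 152.4], [258.2, 141.8]] obs mid 258.1,142.5
plate [ 5.07569905e+02 -2.26472483e+02  1.78609487e-02] [[0.04, -0.21], [0.48, -0.44], [0.36, 1.11], [0.42, -0.1], [-0.73, -0.79]]
0 [-6.30485436e-01  5.38028219e-01  1.58237858e+00 -4.44089210e-16
  1.02118586e+00 -6.48346384e-01] [ 2.20075319e-01  6.03429768e-01  1.14178264e+00 -4.44089210e-16
  1.39638025e+00 -5.28656416e-02]
3.141592653589793 [-6.30485436e-01  5.38028219e-01  1.58237858e+00 -4.44089210e-16
  1.02118586e+00  2.49324627e+00] None
```

```bash
python3 - <<'E'
from h import *
pp=np.load("p.npz")["pp"];r=R(pp[2])
move_ptp([pp[0],pp[1],180],r);move_gripper(60,30);st("above")
servo_line([pp[0],pp[1],82],r,feed=120);st("down")
move_gripper(0,25);st("grip")
E
```

```text
above t4.0 [ 507.6 -226.4  180. ] F [ 0.8 -0.9  0. ] M [-0.07 -0.01 -0.05] w59.9 g0
down t4.9 [ 507.9 -226.7   82.7] F [ 0.4 -0.   0.2] M [-0.02 -0.04  0.02] w60.0 g0
grip t5.4 [ 507.7 -226.6   82.3] F [-0.5  0.2  3.4] M [ 0.02  0.04 -0.02] w9.6 g26
```

```bash
python3 - <<'E'
from h import *
d=np.load("p.npz");pp=d["pp"];hp=d["hp"].copy();c=place(hp,(85,0,0))[0]
move_gripper(0,70)
servo_line([pp[0],pp[1],215],R(pp[2]),feed=150);st("lift")
yaw=.262
move_ptp([c[0],c[1],215],R(yaw));s=st("over")
servo_line([c[0],c[1],74.3+102],R(yaw),feed=100);s=st("low")
im={n:np.mean([get_image(n).astype(float) for _ in range(4)],0).astype(np.uint8) for n in C}
for n in im: cv2.imwrite(f"pics/in_{n}.png",im[n])
e=s["eef_pos"];q=np.array([e[0],e[1],yaw]);z=e[2]-74.3
pl=[(np.add(a,(0,0,z)),np.add(b,(0,0,z))) for a,b in PLATE[:2]]
A=crop(im["top"],140,165,66,45,6);B=crop(im["side"],225,110,66,75,6)
A2=A.copy();B2=B.copy()
boxes("top",A2,q,pl,6,140,165,(0,255,255));boxes("side",B2,q,pl,6,225,110,(0,255,255))
f=lambda X:cv2.copyMakeBorder(X,0,450-X.shape[0],0,0,cv2.BORDER_CONSTANT)
L=np.vstack([A,A2])[:560];L=L if L.shape[0]>=560 else cv2.copyMakeBorder(L,0,560-L.shape[0],0,0,cv2.BORDER_CONSTANT)
cv2.imwrite("pics/ins.png",np.hstack([L,cv2.copyMakeBorder(B2,0,110,0,0,cv2.BORDER_CONSTANT)]))
E
```

```text
lift t6.7 [ 507.2 -226.2  213.9] F [ 0.3 -0.5 -2.9] M [ 0.08 -0.04  0.01] w8.8 g68
over t8.4 [593.5 250.7 215. ] F [-0.1  0.1 -1.2] M [-0.01 -0.09 -0.03] w8.9 g68
low t9.0 [593.4 251.6 176.8] F [ 0.6  0.2 -1.5] M [ 0.02 -0.01  0.02] w9.1 g68
```

View pics/ins.png

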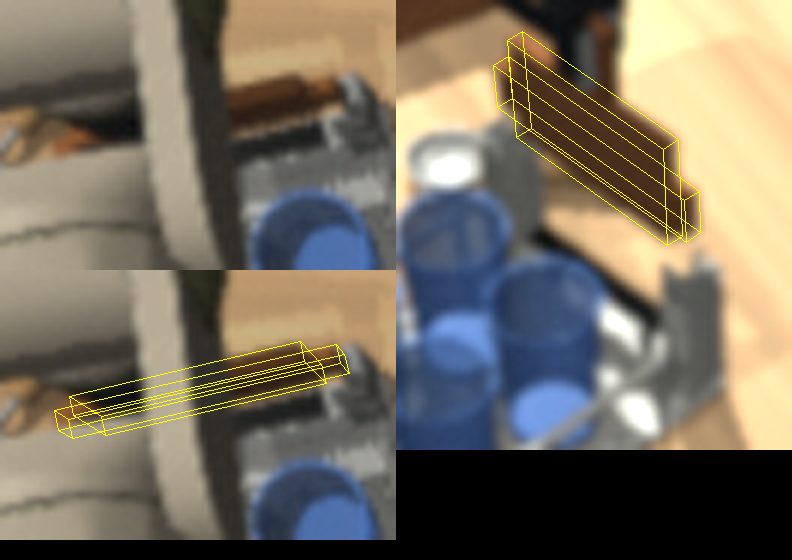

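The held plate matches the model in the side view. In the top view it sits ~0.8 px toward +x/+y of the model, so I shift the aim by about (-1.2,-1.8) mm and feel my way into the slot mouths.

```bash
cat >> h.py <<'E'
def down(c,yaw,h0,h1,step,fmax,feed=25,v=True):
    h=h0;b=0
    while h>h1:
        h=max(h-step,h1);servo_line([c[0],c[1],74.3+h],R(yaw),feed=feed);s=read_state()
        if v:print("h%.1f z%.1f t%.1f"%(h,s["eef_pos"][2]-74.3,s["t"]),s["eef_pos"][:2].round(1),"F",np.round(s["force"],1),"M",np.round(s["wrist_torque"],2))
        if np.abs(s["force"][2])>fmax or np.hypot(*s["force"][:2])>12:print("stop");break
    return h
E
python3 - <<'E'
from h import *
hp=np.load("p.npz")["hp"];c=place(hp,(85,0,0))[0]+[-1.2,-1.8,0]
servo_line([c[0],c[1],74.3+88],R(.262),feed=60)
down(c,.262,88,74,2,14)
E
```

```text
h86.0 z86.0 t10.0 [591.9 250.1] F [ 0.   0.7 -1.4] M [ 0.04 -0.02 -0.05]
h84.0 z83.9 t10.2 [591.9 250. ] F [-0.  -0.8 -1.6] M [-0.01 -0.01 -0.02]
h82.0 z81.8 t10.5 [591.8 250. ] F [-0.4 -0.6 -3.5] M [-0.01 -0.04  0.02]
h80.0 z79.8 t10.8 [591.8 250. ] F [-0.4  0.5 -2.1] M [ 0.02 -0.04  0.02]
h78.0 z78.0 t11.0 [591.9 250.2] F [ 0.5  1.7 -1. ] M [ 0.26 -0.07  0.08]
h76.0 z76.4 t11.2 [592.  250.7] F [-0.8  4.8  2.5] M [0.9  0.01 0.02]
h74.0 z75.1 t11.5 [592.2 251.2] F [-0.2  8.4  5.6] M [1.31 0.1  0.08]
```

The ears have entered the mouths. The +y side force says I'm ~2 mm too far toward -y, so I correct and go on.

```bash
python3 - <<'E'
from h import *
hp=np.load("p.npz")["hp"];c=place(hp,(85,0,0))[0]+[-1.2-.5,-1.8+2,0]
servo_line([c[0],c[1],74.3+75],R(.262),feed=20);st("shift")
down(c,.262,75,63,1.5,20)
E
```

```text
shift t11.8 [591.7 251.9 149.4] F [2.4 2.4 1.6] M [ 0.26 -0.47  0.14] w9.3 g69
h73.5 z73.3 t12.0 [591.6 251.9] F [ 2.4  2.3 -0.2] M [ 0.35 -0.76  0.24]
h72.0 z71.8 t12.3 [591.5 251.9] F [ 3.3  1.5 -0.7] M [ 0.34 -0.81  0.32]
h70.5 z70.4 t12.5 [591.4 252. ] F [3.3 2.  0. ] M [ 0.25 -0.73  0.49]
h69.0 z69.1 t12.8 [591.4 252.1] F [2.6 1.1 3.2] M [ 0.2  -0.53  0.47]
h67.5 z67.7 t13.0 [591.4 252.1] F [1.1 1.2 4.8] M [ 0.22 -0.43  0.41]
h66.0 z65.7 t13.3 [591.4 252. ] F [4.1 2.1 1.7] M [ 0.19 -0.7   0.52]
h64.5 z64.1 t13.5 [591.4 252. ] F [3.5 1.3 0.8] M [ 0.13 -0.71  0.48]
h63.0 z62.7 t13.8 [591.4 252. ] F [4.  2.3 0.7] M [ 0.11 -0.76  0.44]
```

```bash
python3 - <<'E'
from h import *
hp=np.load("p.npz")["hp"];c=place(hp,(85,0,0))[0]+[-1.7+.9,.2+.3,0]
h=down(c,.275,63,45,3,16)
if h<=45: down(c,.275,45,15.5,1,9)
E
```

```text
h60.0 z59.0 t14.0 [591.6 252.2] F [ 0.1  2.  -2.8] M [ 0.11  0.   -0.11]
h57.0 z56.2 t14.3 [591.7 252.2] F [-1.  -0.1 -4.1] M [-0.08  0.38 -0.18]
h54.0 z53.4 t14.6 [591.8 252.3] F [-3.7 -0.2 -3.8] M [-0.12  0.69 -0.12]
h51.0 z50.5 t14.8 [591.9 252.3] F [-3.9 -0.8 -1.7] M [-0.28  0.97 -0.19]
h48.0 z47.7 t15.1 [592.  252.3] F [-4.2 -1.2 -2. ] M [-0.33  1.18 -0.15]
h45.0 z44.8 t15.4 [591.9 252.3] F [-5.8 -0.2 -2.4] M [-0.36  1.21 -0.14]
h44.0 z43.9 t15.6 [591.9 252.3] F [-5.7 -2.  -1.6] M [-0.32  1.29 -0.21]
h43.0 z42.9 t15.9 [591.9 252.3] F [-6.4 -2.1 -1.2] M [-0.33  1.28 -0.13]
h42.0 z41.9 t16.1 [591.9 252.3] F [-5.7 -1.2 -1. ] M [-0.34  1.25 -0.09]
h41.0 z40.9 t16.4 [591.9 252.3] F [-5.7 -1.  -1.7] M [-0.33  1.23 -0.22]
h40.0 z39.9 t16.6 [591.9 252.3] F [-6.1 -2.  -1. ] M [-0.31  1.29 -0.13]
h39.0 z38.9 t16.9 [591.9 252.3] F [-5.3 -1.1 -1.8] M [-0.33  1.31 -0.14]
h38.0 z38.3 t17.1 [592.  252.3] F [-6.9 -1.9  1.6] M [-0.35  1.44 -0.14]
h37.0 z37.8 t17.4 [592.  252.4] F [-7.5 -1.1  3.8] M [-0.44  1.66 -0.1 ]
h36.0 z37.3 t17.6 [592.1 252.3] F [-8.5 -2.7  7.4] M [-0.53  1.98 -0.08]
h35.0 z37.2 t17.9 [592.2 252.4] F [-9.9 -4.  12.5] M [-0.62  2.39 -0.04]
stop
```

Contact with a springy rise at h≈38.7→37.2 mm (1.5 mm of rubber), about 14 N in total. I relieve the side load, check seating, then take a look.

```bash
python3 - <<'E'
from h import *
hp=np.load("p.npz")["hp"];c=place(hp,(85,0,0))[0]+[-.8-.9,.5-.3,0]
for h in(35.5,35,34.5):
    servo_line([c[0],c[1],74.3+h],R(.268),feed=15);pause(.2);s=st("h%.1f"%h)
    if s["force"][2]>13.5:break
e=s["eef_pos"];z=e[2]-74.3
im={n:np.mean([get_image(n).astype(float) for _ in range(4)],0).astype(np.uint8) for n in C}
q=np.array([e[0],e[1],.268]);pl=[(np.add(a,(0,0,z)),np.add(b,(0,0,z))) for a,b in PLATE[:2]]
B=crop(im["side"],225,115,66,75,6);B2=B.copy();boxes("side",B2,q,pl,6,225,115,(0,255,255))
cv2.imwrite("pics/seat.png",np.hstack([B,B2]))
E
```

```text
h35.5 t18.3 [591.7 252.2 111.5] F [-8.4 -1.3  8.2] M [-0.38  1.55  0.13] w9.3 g70
h35.0 t18.8 [591.8 252.3 111.5] F [-8.1 -2.3 11.5] M [-0.41  1.7   0.12] w9.2 g70
h34.5 t19.2 [591.9 252.3 111.4] F [-10.   -1.7  13. ] M [-0.49  1.93  0.13] w8.9 g71
```

View pics/seat.png

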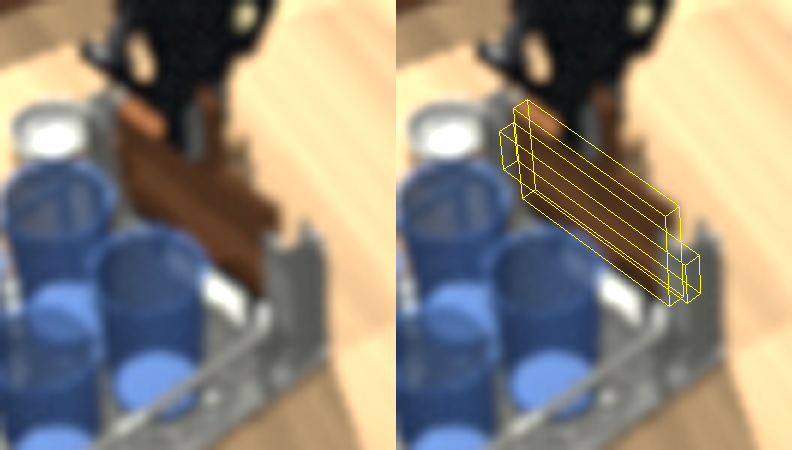

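The plate stands between the posts with the outline matching the model at h≈37 mm. The rubber has bottomed and stiffness is rising. Release, retreat and check.

```bash
python3 - <<'E'
from h import *
hp=np.load("p.npz")["hp"]
move_gripper(30,20);s=st("open");e=s["eef_pos"]
servo_line([e[0],e[1],e[2]+90],R(.268),feed=100)
s=st("up");move_ptp([450,0,300],R(0));st("away")
im={n:np.mean([get_image(n).astype(float) for _ in range(4)],0).astype(np.uint8) for n in C}
c=place(hp,(85,0,0))[0]+[-1.7,.2,0];q=np.array([c[0],c[1],.268])
out=[]
for n,x,y in(("side",225,115),("top",140,165)):
    B=crop(im[n],x,y,66,50,6)
    B2=B.copy()
    for z in (37.5,):
        boxes(n,B2,q,[(np.add(a,(0,0,z)),np.add(b,(0,0,z))) for a,b in PLATE],6,x,y,(0,255,255))
    out.append(np.vstack([B,B2]))
cv2.imwrite("pics/fin.png",np.hstack(out))
E
```

```text
open t20.0 [591.9 252.1 108.9] F [-0.7  0.2 -0.6] M [-0.03 -0.04 -0.02] w30.2 g0
up t21.0 [591.6 252.  198.1] F [-0.3 -0.   0.1] M [-0.02 -0.04  0.02] w29.6 g0
away t22.2 [450.4   0.5 299.6] F [ 0.5 -0.6 -0.4] M [-0.01  0.03  0.03] w29.8 g0
```

View pics/fin.png

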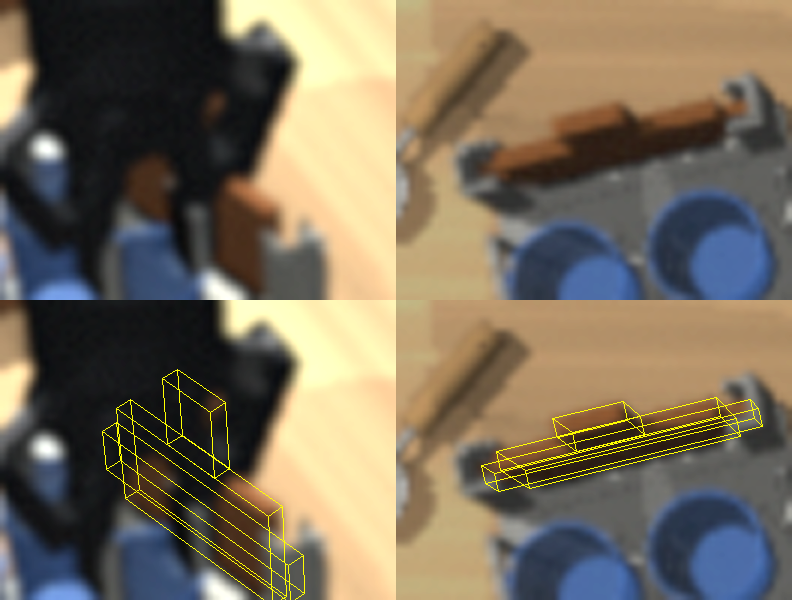

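The plate is captured in both slots (top view: ears inside both C-posts). The earlier push carried side load, so I test seating with a light central press on the tab top using closed fingers.

```bash
python3 - <<'E'
from h import *
hp=np.load("p.npz")["hp"];c=place(hp,(85,0,0))[0]+[-1.7,.2,0];r=R(.268)
move_gripper(0,20)
move_ptp([c[0],c[1],180],r);servo_line([c[0],c[1],151],r,feed=60)
z=151
while z>143:
    z-=.7;servo_line([c[0],c[1],z],r,feed=15);s=read_state();print("%.1f act h %.2f t%.1f"%(z,s["eef_pos"][2]-110,s["t"]),np.round(s["force"],1))
    if s["force"][2]>13.5:break
pause(.2);st()
servo_line([c[0],c[1],200],r,feed=100);st("up")
E
```

```text
150.3 act h 40.53 t25.1 [-0.1 -0.1  0.8]
149.6 act h 39.59 t25.3 [-0.1  0.   0.9]
148.9 act h 38.83 t25.6 [ 0.5 -0.3 -0.3]
148.2 act h 38.12 t25.8 [ 0.3 -0.2 -0.7]
147.5 act h 37.81 t26.1 [-0.2  0.7  2.6]
146.8 act h 37.62 t26.3 [-1.7 -0.5  5.8]
146.1 act h 37.26 t26.6 [-2.1  0.1  9.2]
145.4 act h 37.16 t26.8 [-3.   0.6 10.7]
144.7 act h 37.09 t27.1 [-2.6 -0.2 13.4]
144.0 act h 36.99 t27.3 [-2.6 -0.1 16.8]
 t27.5 [592.4 252.4 147. ] F [-2.8  0.2 16. ] M [-0.11  0.57 -0.02] w-0.1 g8
up t28.2 [591.1 252.  199.1] F [ 0.9 -0.6 -0.5] M [ 0.01 -0.03  0.01] w-0.2 g0
```

```bash
python3 -c "
from h import *
move_ptp([450,0,300],R(0));pause(.3);st('end');print(sign_off())"
```

```text
end t29.7 [4.502e+02 3.000e-01 2.997e+02] F [ 1.2 -0.2 -0.2] M [-0.03  0.01  0.05] w0.2 g0
the job is handed in; nothing more can be done
None
```

The retaining plate is in both slots and fully down on the stop bar, its underside about 37 mm above the holder's; it took about 17 N at most by the wrist readings, the arm then let go and moved clear, and the job was handed in at 29.7 s.

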